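# Garlic from behind the mills

### The arm

A 7-joint arm with a two-finger parallel gripper is mounted at the origin on a cart in front of the work surface, level with it; the furniture and walls round the work are solid. World frame = base frame: x ahead of the robot, y to its left, z up, the work surface at z = 0. Lengths are in mm, angles in rad, forces in N, time in s.
With the tool pointing down it reaches from about 400 to 875 mm from the base axis. Payload 4.4 kg.
Tool frame: the origin (TCP) lies midway between the tips of the shut fingers; the grasp point (between the pads) lies 19 mm behind it; z points along the fingers, y is the line along which they close (so a half turn about z gives the same grasp; the last joint's range is limited). The gripper opens to 85 mm and grips with 20 to 120 N. Pads are 22 mm wide; open, the fingers measure 114 mm over their backs; the gripper's body (76 mm by 85 mm) begins 54 mm behind the grasp point. The pads swing forward as they close: fully open they stand 13 mm farther back than shut.
Start: joints at [-1.354, 0.628, 0.038, 1.517, -0.027, 0.996, -0.02], TCP at [181.355, 624.202, 231.313] pointing down, gripper open.
Joint ranges: [-3.06, 3.06], [-0.37, 2.12], [-1.25, 1.32], [0.18, 2.47], [-1.1, 4.24], [0.23, 1.98], [-2.94, 2.94]. Speed limits (rad/s): [2.57, 2.57, 3.14, 3.14, 3.14, 3.14, 3.14].

### API

Orientations are given as [roll, pitch, yaw] about the fixed x, y, z axes, in that order (R = Rz(yaw) Ry(pitch) Rx(roll)).
In Python, from cell import ctrl, get_image, get_calibration gives the robot as it stands.
- The arm moves only by the shell command python3 -m creep 'ROWS'. ROWS is JSON, a list of rows, each an object of numbers: "dx", "dy", "dz": the shift along the world's x, y, z normalised to -1 to 1, where 1 is 0.4 m; "rx", "ry", "rz": the turn, a rotation vector about the world's x, y, z normalised to -1 to 1, where 1 is 2 pi rad; "grip": the closure, from -1 (fully open) to 1 (shut). A call has exactly 5 rows; each row is the pose to reach, as a shift and turn from the pose commanded when the call began, turning the shorter way round; what a row does not reach only later rows make up. A row lasts 1/8 s, in which the tool goes at most 62.5 mm and 10.7 degrees, less where a joint would pass 70% of its speed; a pose out of reach is approached as far as the arm can. A call with a number of a shift or a turn outside -1 to 1 is refused whole. A call with a gripper value outside its range is refused whole. The fingers move at their own pace and stop on an object; the grip force is fixed at half the most. Time passes only in rows, so rows that repeat a pose let the fingers close, or fill a call up. It gives the time, the measured TCP pose, the force, the opening and the grip force at its end, in the units of the state.
- ctrl.read_state(): the state, without advancing time (a new reading comes with each control period).
- get_image(name): name is "scene" or "top"; returns the picture (384x512x3 uint8, red, green, blue); there is no depth.
- get_calibration(name): a dict with "mtx" (3x3 intrinsics, pixels), "distortion" ([k1, k2, p1, p2, k3] as OpenCV has them; the pictures are not rectified), "world_from_camera" (4x4, takes a point from camera to world coordinates). Camera axes: x right, y down, z forward; pixel columns grow to the right and rows downward; lengths in mm; the calibration is good to about 2 mm. A picture is of the moment at which its call begins. get_calibration takes no time and is no camera call.
- ctrl.finish_job(): hands the job in; it is judged then, once.
The state is a dict: "clock": time; "qpos": joint angles; "qd": joint speeds; "tau": joint torques, N m; "eef_pos": TCP position; "tool_rot": TCP orientation; "force": force on the tool from outside, world axes, zero at the start; "torque": the same for the moment, N m; "width": finger opening in mm; "gripper_force": force on a finger pad.
Only numpy, scipy, OpenCV 4.12 (cv2) and the standard library are available. Lean on these libraries where they do the work, as an engineer would, in place of code of your own. Each camera call takes 0.05 s, during which the arm holds its last target. There are 200 camera calls.

### The job

Get the garlic bulb out of the back of the wooden caddy and set it down on the chopping board. The oil bottle and the two mills crowd it in, so first stand all three upright on the bare worktop, and once the garlic is on the board put each of them back, upright, in the very compartment it came from. Leave the lemon, the timer and the onion where they are.

Things in the scene. Friction and masses are not known exactly. Their poses are not given: they have to be found in the camera images.
- caddy: Low fixed tray of pale wood, 171 (x) by 254 mm (y): two rows of three square compartments, 78 mm inside, floor 8 mm and dividing walls 18 mm above the worktop. Origin: centre of its underside, z up. Compartment centres in its frame: x = -0.0415 (front) or +0.0415 m (back), y = -0.083, 0 or +0.083 m. A steel rail on posts, 39 mm high, runs along its back (+x) edge.
- board: Brown wooden chopping board, fixed, lying flat, 200 mm (its x) by 300 mm (its y), top 21 mm above the worktop. Origin: centre of its underside. The onion stands on its half at -y; the rest is free.
- garlic: Whole garlic bulb, about 60 mm across at 20 to 30 mm above its underside and 58 mm high, narrower at the top, 40 g, standing in the middle compartment of the caddy's back row. Origin: centre of its underside, z up. The mills stand higher than a gripper's body when the fingers reach it.
- pepper: Pepper mill: upright round grinder with a black body and pale grey head, 144 mm high, body 52 mm diameter, head (upper 46 mm) 48 mm diameter, does not turn, about 0.21 kg. Origin: centre of its underside, z along its axis. At the start it stands in one of three caddy compartments: back left, back right or front middle.
- salt: Salt mill: same shape and sizes as the pepper mill but with a pale, whitish body. Origin: centre of its underside, z along its axis. At the start it stands in another of those three compartments.
- oil: Oil bottle: round green glass with a paper label, 152 mm high, about 0.35 kg, body 58 mm diameter up to 98 mm above its underside, then narrowing to a black screw cap, 31 mm diameter, 24 mm tall. Origin: centre of its underside, z along its axis. At the start it stands back left or back right in the caddy.
- lemon: Yellow lemon, 78 x 55 x 56 mm, lying in a front corner compartment of the caddy. Origin: centre of its underside. Leave it there.
- timer: Round white and grey wind-up kitchen timer, 62 mm diameter, 43 mm high, in the other front corner compartment. Origin: centre of its underside. Leave it there.
- onion: Brown onion, 82 mm diameter, 94 mm high, standing on the chopping board. Origin: centre of its underside. Leave it there.
Things that resemble listed ones, but are neither listed nor needed, are in the scene too. Leave any blue look-alike of the salt alone.

How it is judged:
By the outcome, as a careful person would: the job done as asked, in the order asked, and still so for the second after the job is handed in, with the robot touching nothing.
It also fails if it takes over 128 s, if anything falls off the work surface, if the arm or the gripper's body presses on something with over 40 N, if the wrist force passes 120 N, or if a joint passes its speed limit or range.

## Working session

There is one attempt and no reset: what is moved stays moved. The work goes in short steps, Python scripts to look and compute and a shell command to move; the robot and the scene stay as the last step left them, time stands still between calls to the robot, and variables do not carry over. Pictures are saved under pics/ and viewed, at most 14 in all, crops included, and the job is handed in when it is done.

```bash
ls; mkdir -p pics
python3 - <<'E'
from cell import ctrl,get_image,get_calibration
import cv2,numpy as np
for n in("scene","top"):
    im=get_image(n);cv2.imwrite(f"pics/{n}0.png",im[:,:,::-1])
    c=get_calibration(n);print(n,np.round(c["mtx"],1).tolist(),c["distortion"],np.round(c["world_from_camera"],3).tolist())
s=ctrl.read_state();print(s)
E
```

```text
pics
scene [[495.2, 0.0, 254.5], [0.0, 495.2, 187.2], [0.0, 0.0, 1.0]] [-0.16334555  0.          0.          0.          0.        ] [[-0.617, -0.347, 0.706, -559.318], [-0.787, 0.296, -0.542, 615.202], [-0.022, -0.89, -0.456, 700.747], [0.0, 0.0, 0.0, 1.0]]
top [[462.3, 0.0, 256.6], [0.0, 462.3, 193.8], [0.0, 0.0, 1.0]] [0.04226843 0.         0.         0.         0.        ] [[-0.034, -0.972, 0.233, 159.519], [-0.999, 0.032, -0.013, -188.614], [0.005, -0.233, -0.972, 1354.491], [0.0, 0.0, 0.0, 1.0]]
{'clock': 0.1, 'qpos': array([-1.35380919,  0.62926031,  0.03843739,  1.51830884, -0.02698811,
        0.99626834, -0.02001323]), 'qd': array([ 4.00685170e-04, -2.59067515e-03, -1.35593533e-04, -1.96780321e-04,
       -9.84511586e-04,  2.03363099e-03,  4.59488130e-05]), 'tau': array([ 3.35119708e-03, -5.64535797e+01,  1.23080794e+00, -1.93974352e+01,
        1.14017972e-02,  5.43067305e-03,  2.49492894e-05]), 'eef_pos': array([181.18244594, 623.64137361, 230.46350926]), 'tool_rot': array([-3.13986576e+00,  2.41700928e-05,  2.85880382e+00]), 'force': array([-0.10057284,  0.82923049,  0.27657045]), 'torque': array([-0.00139784,  0.01567277,  0.00674008]), 'gripper_force': 0.0, 'width': 85.1336872532586}
```

View pics/scene0.png

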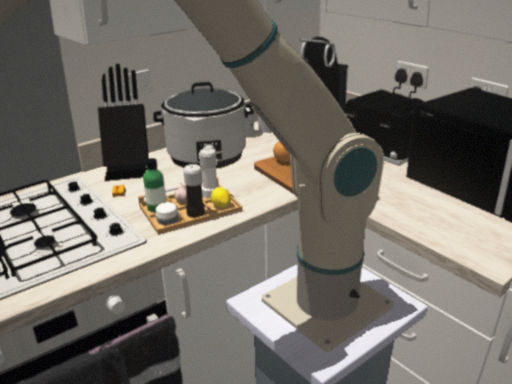

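View pics/top0.png

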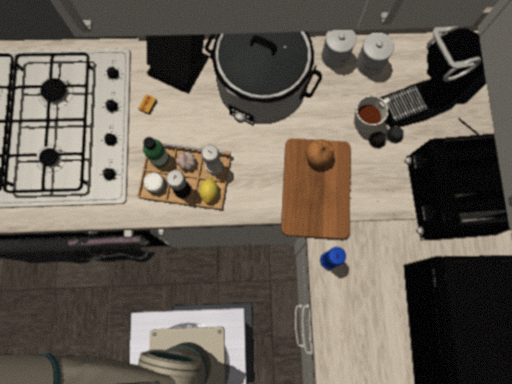

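The scene shows the oil (top view 153,150), salt (211,155), garlic (186,160), pepper in front middle (178,183), timer (154,183), lemon (207,190), onion (320,153) and the board centred near (317,188). The blue look-alike is at (333,259).

```bash
cat > h.py <<'E'
from cell import ctrl,get_image,get_calibration
import cv2,numpy as np
def ray(n,uv):
    c=get_calibration(n);p=cv2.undistortPoints(np.array(uv,float).reshape(-1,1,2),np.array(c["mtx"]),np.array(c["distortion"])).reshape(-1,2)
    T=np.array(c["world_from_camera"]);d=np.c_[p,np.ones(len(p))]@T[:3,:3].T
    return T[:3,3],d
def onz(n,uv,z):
    o,d=ray(n,uv);return (o+d*((z-o[2])/d[:,2])[:,None])
def proj(n,P):
    c=get_calibration(n);T=np.linalg.inv(np.array(c["world_from_camera"]))
    return cv2.projectPoints(np.array(P,float).reshape(-1,1,3),cv2.Rodrigues(T[:3,:3])[0],T[:3,3],np.array(c["mtx"]),np.array(c["distortion"]))[0].reshape(-1,2)
E
python3 - <<'E'
from h import *
im=cv2.imread("pics/top0.png");sc=cv2.imread("pics/scene0.png")
a=cv2.resize(im[125:225,130:240],None,fx=5,fy=5,interpolation=cv2.INTER_CUBIC)
cv2.imwrite("pics/c1.png",a)
b=cv2.resize(sc[145:240,130:250],None,fx=6,fy=6,interpolation=cv2.INTER_CUBIC)
cv2.imwrite("pics/c2.png",b)
# board: brown mask
hsv=cv2.cvtColor(im,cv2.COLOR_BGR2HSV)
print(hsv[200,317],hsv[200,250],hsv[205,185])
m=cv2.inRange(hsv,(3,110,50),(20,255,200));m[:,:270]=0;m[:,360:]=0;m[:130]=0;m[245:]=0
c=max(cv2.findContours(m,0,2)[0],key=cv2.contourArea);r=cv2.minAreaRect(c);bx=cv2.boxPoints(r);print(r);print(onz("top",bx,21).round(0))
E
```

```text
[ 13 145 118] [ 17  44 198] [ 18  66 112]
((316.91033935546875, 188.4769287109375), (67.95352935791016, 97.58222198486328), 3.122130870819092)
[[ 353. -271.   21.]
 [ 652. -301.   21.]
 [ 633. -507.   21.]
 [ 336. -467.   21.]]
```

View pics/c1.png

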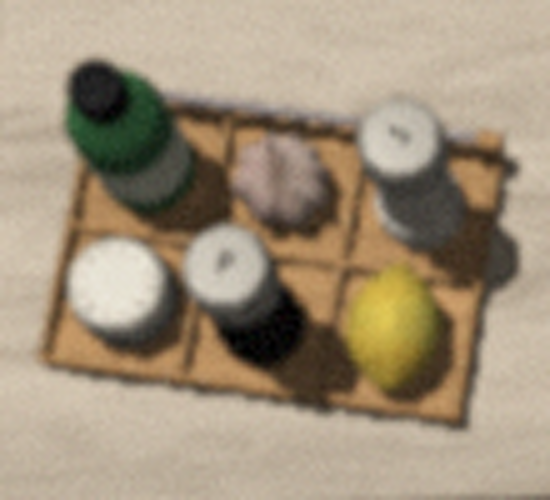

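View pics/c2.png

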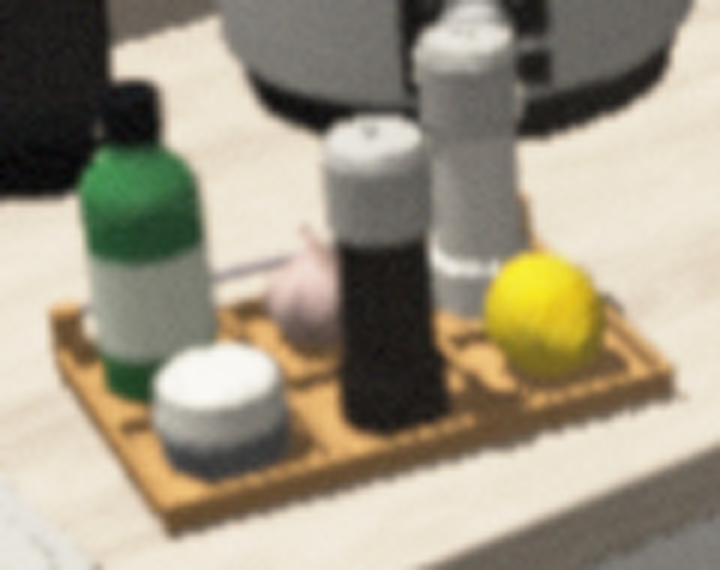

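The crops show the caddy's front corners at crop (42,357) and (465,420), and the tops of the pepper (226,258), salt (402,130) and oil cap (98,88), with the garlic near (280,180). Next I convert these to world points and check them with the scene view.

Run:
```python
from h import *
def t(u,v):return (130+(u+.5)/5-.5,125+(v+.5)/5-.5)
def s(u,v):return (130+(u+.5)/6-.5,145+(v+.5)/6-.5)
fl,fr=onz("top",[t(42,357),t(465,418)],18);d=fr-fl;print("front edge",fl,fr,np.hypot(*d[:2]))
cr=onz("top",[t(202,243),t(341,266)],18);print("crosses",cr, np.hypot(*(cr[1]-cr[0])[:2]))
for n,a,b,z in(("pep",t(226,262),s(375,133),152),("salt",t(402,130),s(467,42),152),("oil",t(98,90),s(130,92),160),("garlic",t(280,182),s(308,290),38)):
    A=onz("top",[a],z)[0];B=onz("scene",[b],z)[0];o1,d1=ray("top",[a]);o2,d2=ray("scene",[b])
    M=np.c_[d1[0],-d2[0]];k=np.linalg.lstsq(M,o2-o1,rcond=None)[0]
    print(n,A.round(),B.round(),"tri",(o1+k[0]*d1[0]).round(),(o2+k[1]*d2[0]).round())
# caddy model
yv=fl-fr;yv/=np.linalg.norm(yv);
e=-np.array(yv[:2]);yaw=np.arctan2(-yv[0],yv[1]);print("yaw",yaw,np.degrees(yaw))
ctr=cr.mean(0)[:2]; ctr2=(fl+fr)[:2]/2+np.array([np.cos(yaw),np.sin(yaw)])*85.5;print("ctr",ctr,ctr2)
R=np.array([[np.cos(yaw),-np.sin(yaw)],[np.sin(yaw),np.cos(yaw)]])
c=(ctr+ctr2)/2
for x in(-41.5,41.5):
    for y in(83,0,-83):print(x,y,(c+R@[x,y]).round(1))
im=cv2.imread("pics/top0.png")
g=cv2.resize(im[120:260],None,fx=1,fy=1)
print("worktop front edge",onz("top",[(150,224),(260,222)],0).round(), "pot etc", onz("top",[(233,120),(320,85)],60).round(),"onion",onz("top",[(320,153)],115).round(), "timer2",onz("top",[(147,104)],10).round())
```

```text
front edge [484.76569628 144.63714359  18.        ] [ 439.51263596 -104.49540203   18.        ] 253.20913245334006
crosses [[551.91020187  51.08555438  18.        ]
 [534.90934424 -31.9466482   18.        ]] 84.7547982469679
pep [502.  14. 152.] [494.  16. 152.] tri [502.  14. 150.] [500.  12. 149.]
salt [573. -81. 152.] [554. -73. 152.] tri [576. -81. 144.] [573. -84. 143.]
oil [599.  83. 160.] [592.  86. 160.] tri [600.  83. 157.] [600.  83. 157.]
garlic [582.   2.  38.] [579.  12.  38.] tri [585.   3.  31.] [588.   7.  32.]
yaw -0.17968344192772995 -10.295102870842946
ctr [543.40977306   9.56945309] [546.2626432    4.79047145]
-41.5 83 [518.8  96.3]
-41.5 0 [504.   14.6]
-41.5 -83 [489.2 -67.1]
41.5 83 [600.5  81.4]
41.5 0 [ 5.857e+02 -2.000e-01]
41.5 -83 [570.8 -81.9]
worktop front edge [[ 403.  112.    0.]
 [ 398. -214.    0.]] pot etc [[ 699. -143.   60.]
 [ 804. -410.   60.]] onion [[ 569. -387.  115.]] timer2 [[781. 126.  10.]]
```

Both views agree with the caddy model: yaw −10.3°, pepper (502,14), salt (573,−81), oil (600,83), garlic about (585,1). The free strip between caddy and board is around y≈−200. I start moving, going up and over towards the pepper.

```bash
python3 -m creep '[{"dx":0.525,"dy":-0.4625,"dz":0.175,"rz":0.0164,"grip":-1},{"dx":0.525,"dy":-0.4625,"dz":0.175,"rz":0.0164,"grip":-1},{"dx":0.525,"dy":-0.4625,"dz":0.175,"rz":0.0164,"grip":-1},{"dx":0.525,"dy":-0.4625,"dz":0.175,"rz":0.0164,"grip":-1},{"dx":0.525,"dy":-0.4625,"dz":0.175,"rz":0.0164,"grip":-1}]'
```

```text
$[0]: bad value
```

```bash
python3 -m creep '[{"dx":0.525,"dy":-0.4625,"dz":0.175,"rx":0,"ry":0,"rz":0.0164,"grip":-1},{"dx":0.525,"dy":-0.4625,"dz":0.175,"rx":0,"ry":0,"rz":0.0164,"grip":-1},{"dx":0.525,"dy":-0.4625,"dz":0.175,"rx":0,"ry":0,"rz":0.0164,"grip":-1},{"dx":0.525,"dy":-0.4625,"dz":0.175,"rx":0,"ry":0,"rz":0.0164,"grip":-1},{"dx":0.525,"dy":-0.4625,"dz":0.175,"rx":0,"ry":0,"rz":0.0164,"grip":-1}]'
```

```text
clock: 0.72
eef_pos: [394.3, 436.2, 301.9]
tool_rot: [-3.141, 0.001, 2.958]
force: [-0.0, 0.7, 0.2]
width: 85.5
gripper_force: 0.0
```

```bash
python3 -m creep '[{"dx":0.15,"dy":-0.6,"dz":0,"rx":0,"ry":0,"rz":0,"grip":-1},{"dx":0.15,"dy":-0.6,"dz":0,"rx":0,"ry":0,"rz":0,"grip":-1},{"dx":0.15,"dy":-0.6,"dz":0,"rx":0,"ry":0,"rz":0,"grip":-1},{"dx":0.15,"dy":-0.6,"dz":0,"rx":0,"ry":0,"rz":0,"grip":-1},{"dx":0.15,"dy":-0.6,"dz":0,"rx":0,"ry":0,"rz":0,"grip":-1}]'; python3 -m creep '[{"dx":0.125,"dy":-0.4625,"dz":0,"rx":0,"ry":0,"rz":0,"grip":-1},{"dx":0.125,"dy":-0.4625,"dz":0,"rx":0,"ry":0,"rz":0,"grip":-1},{"dx":0.125,"dy":-0.4625,"dz":0,"rx":0,"ry":0,"rz":0,"grip":-1},{"dx":0.125,"dy":-0.4625,"dz":-0.1,"rx":0,"ry":0,"rz":0,"grip":-1},{"dx":0.125,"dy":-0.4625,"dz":-0.2,"rx":0,"ry":0,"rz":0,"grip":-1}]'
python3 - <<'E'
from h import *
im=get_image("top");cv2.imwrite("pics/t1.png",cv2.resize(im[110:240,120:270,::-1],None,fx=4,fy=4,interpolation=cv2.INTER_CUBIC))
s=ctrl.read_state();print(s["eef_pos"],s["qpos"].round(2))
E
```

```text
clock: 1.35
eef_pos: [452.5, 193.3, 301.3]
tool_rot: [-3.139, 0.001, 2.952]
force: [-0.1, 0.6, -0.2]
width: 85.4
gripper_force: 0.0
clock: 1.98
eef_pos: [502.0, 14.1, 220.5]
tool_rot: [3.141, 0.001, 2.96]
force: [0.0, 0.2, -0.8]
width: 85.4
gripper_force: 0.0
[498.12682981  14.6821983  215.69422092] [-0.18  0.44  0.13  1.95 -0.08  0.77  1.39]
```

View pics/t1.png

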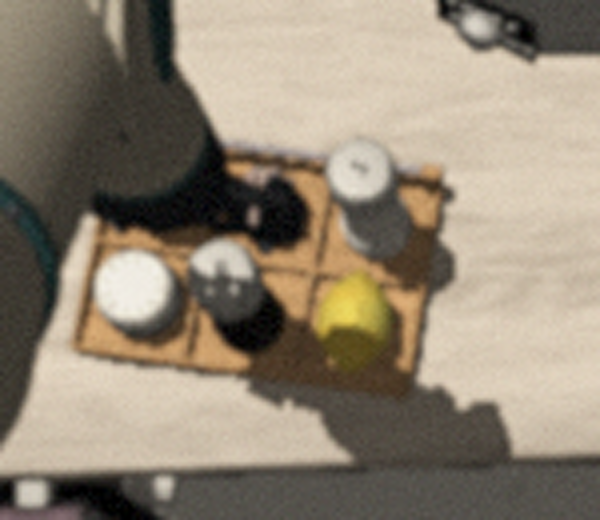

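Run:
```python
from h import *
s=ctrl.read_state();print(s["eef_pos"],s["tool_rot"])
p=proj("top",[s["eef_pos"],[502,14,152],[502,14,300]]);print((p-[120,110])*4, proj("scene",[s["eef_pos"],[502,14,152]]))
im=get_image("scene");cv2.imwrite("pics/s1.png",cv2.resize(im[90:240,100:260,::-1],None,fx=4,fy=4,interpolation=cv2.INTER_CUBIC))
```

```text
[498.12682981  14.6821983  215.69422092] [-3.1398791  -0.00841985  2.96203237]
[[201.54633946 246.34588849]
 [219.34123229 267.29571931]
 [177.69240172 200.366134  ]] [[189.80540391 144.11998988]
 [191.12642047 165.65858394]]
```

View pics/s1.png

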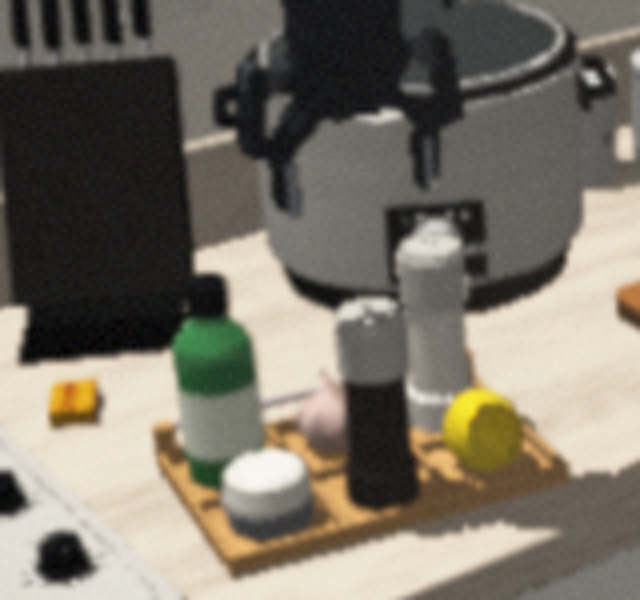

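The gripper is centred over the pepper: the tips' midpoint at (189,139) matches the projected TCP. Descending and gripping.

```bash
python3 -m creep '[{"dx":0,"dy":0,"dz":-0.12,"rx":0,"ry":0,"rz":0,"grip":-1},{"dx":0,"dy":0,"dz":-0.24,"rx":0,"ry":0,"rz":0,"grip":-1},{"dx":0,"dy":0,"dz":-0.288,"rx":0,"ry":0,"rz":0,"grip":-1},{"dx":0,"dy":0,"dz":-0.288,"rx":0,"ry":0,"rz":0,"grip":-1},{"dx":0,"dy":0,"dz":-0.288,"rx":0,"ry":0,"rz":0,"grip":-1}]'; python3 -m creep '[{"dx":0,"dy":0,"dz":0,"rx":0,"ry":0,"rz":0,"grip":1},{"dx":0,"dy":0,"dz":0,"rx":0,"ry":0,"rz":0,"grip":1},{"dx":0,"dy":0,"dz":0,"rx":0,"ry":0,"rz":0,"grip":1},{"dx":0,"dy":0,"dz":0,"rx":0,"ry":0,"rz":0,"grip":1},{"dx":0,"dy":0,"dz":0,"rx":0,"ry":0,"rz":0,"grip":1}]'
```

```text
clock: 2.7
eef_pos: [502.7, 14.8, 107.5]
tool_rot: [3.141, 0.002, 2.963]
force: [0.0, 0.7, 0.4]
width: 85.2
gripper_force: 0.0
clock: 3.32
eef_pos: [502.2, 14.4, 107.3]
tool_rot: [3.141, 0.002, 2.962]
force: [-0.4, 0.4, 6.6]
width: 47.1
gripper_force: 61.1
```

```bash
python3 -m creep '[{"dx":0,"dy":0,"dz":0.1,"rx":0,"ry":0,"rz":0,"grip":1},{"dx":0,"dy":0,"dz":0.25,"rx":0,"ry":0,"rz":0,"grip":1},{"dx":-0.03,"dy":-0.1,"dz":0.3,"rx":0,"ry":0,"rz":0,"grip":1},{"dx":-0.08,"dy":-0.24,"dz":0.3,"rx":0,"ry":0,"rz":0,"grip":1},{"dx":-0.12,"dy":-0.37,"dz":0.3,"rx":0,"ry":0,"rz":0,"grip":1}]'; python3 -m creep '[{"dx":-0.0475,"dy":-0.146,"dz":0,"rx":0,"ry":0,"rz":0,"grip":1},{"dx":-0.0475,"dy":-0.146,"dz":-0.1,"rx":0,"ry":0,"rz":0,"grip":1},{"dx":-0.0475,"dy":-0.146,"dz":-0.22,"rx":0,"ry":0,"rz":0,"grip":1},{"dx":-0.0475,"dy":-0.146,"dz":-0.29,"rx":0,"ry":0,"rz":0,"grip":1},{"dx":-0.0475,"dy":-0.146,"dz":-0.29,"rx":0,"ry":0,"rz":0,"grip":1}]'
```

```text
clock: 3.95
eef_pos: [452.4, -135.3, 226.7]
tool_rot: [-3.141, 0.001, 2.962]
force: [1.8, -0.6, -2.1]
width: 46.7
gripper_force: 62.8
clock: 4.58
eef_pos: [432.6, -191.6, 108.6]
tool_rot: [3.141, -0.005, 2.962]
force: [0.6, 0.7, -1.5]
width: 47.0
gripper_force: 62.8
```

```bash
python3 -m creep '[{"dx":0,"dy":0,"dz":-0.01,"rx":0,"ry":0,"rz":0,"grip":1},{"dx":0,"dy":0,"dz":-0.022,"rx":0,"ry":0,"rz":0,"grip":1},{"dx":0,"dy":0,"dz":-0.024,"rx":0,"ry":0,"rz":0,"grip":1},{"dx":0,"dy":0,"dz":-0.025,"rx":0,"ry":0,"rz":0,"grip":1},{"dx":0,"dy":0,"dz":-0.025,"rx":0,"ry":0,"rz":0,"grip":1}]'
```

```text
clock: 5.2
eef_pos: [434.5, -192.2, 100.3]
tool_rot: [-3.142, 0.0, 2.962]
force: [0.2, 0.3, -2.3]
width: 46.4
gripper_force: 62.8
```

```bash
python3 -m creep '[{"dx":0,"dy":0,"dz":-0.003,"rx":0,"ry":0,"rz":0,"grip":1},{"dx":0,"dy":0,"dz":-0.004,"rx":0,"ry":0,"rz":0,"grip":-1},{"dx":0,"dy":0,"dz":-0.004,"rx":0,"ry":0,"rz":0,"grip":-1},{"dx":0,"dy":0,"dz":-0.004,"rx":0,"ry":0,"rz":0,"grip":-1},{"dx":0,"dy":0,"dz":-0.004,"rx":0,"ry":0,"rz":0,"grip":-1}]';  python3 -m creep '[{"dx":0,"dy":0,"dz":0.1,"rx":0,"ry":0,"rz":0,"grip":-1},{"dx":0,"dy":0,"dz":0.25,"rx":0,"ry":0,"rz":0,"grip":-1},{"dx":0.1,"dy":0.08,"dz":0.3,"rx":0,"ry":0,"rz":0,"grip":-1},{"dx":0.22,"dy":0.17,"dz":0.3,"rx":0,"ry":0,"rz":0,"grip":-1},{"dx":0.345,"dy":0.2775,"dz":0.3,"rx":0,"ry":0,"rz":0,"grip":-1}]'
python3 -m creep '[{"dx":0,"dy":0,"dz":0,"rx":0,"ry":0,"rz":0,"grip":-1},{"dx":0,"dy":0,"dz":0,"rx":0,"ry":0,"rz":0,"grip":-1},{"dx":0,"dy":0,"dz":0,"rx":0,"ry":0,"rz":0,"grip":-1},{"dx":0,"dy":0,"dz":0,"rx":0,"ry":0,"rz":0,"grip":-1},{"dx":0,"dy":0,"dz":0,"rx":0,"ry":0,"rz":0,"grip":-1}]'
python3 - <<'E'
from h import *
for n in("top","scene"):
    im=get_image(n);cv2.imwrite(f"pics/{n}2.png",im[:,:,::-1])
a=cv2.imread("pics/top2.png")[120:240,130:290];b=cv2.imread("pics/scene2.png")[110:230,130:290]
cv2.imwrite("pics/m2.png",cv2.resize(np.vstack([a,b]),None,fx=2.5,fy=2.5,interpolation=cv2.INTER_CUBIC))
E
```

```text
clock: 5.82
eef_pos: [434.3, -192.2, 98.5]
tool_rot: [-3.142, -0.0, 2.962]
force: [0.6, 0.4, 0.3]
width: 85.5
gripper_force: 0.0
clock: 6.45
eef_pos: [571.2, -82.9, 219.3]
tool_rot: [-3.141, 0.002, 2.96]
force: [0.6, -0.7, -0.0]
width: 85.6
gripper_force: 0.0
clock: 7.08
eef_pos: [569.5, -84.1, 218.7]
tool_rot: [-3.142, 0.0, 2.961]
force: [-0.7, -0.6, -1.3]
width: 85.5
gripper_force: 0.0
```

View pics/m2.png

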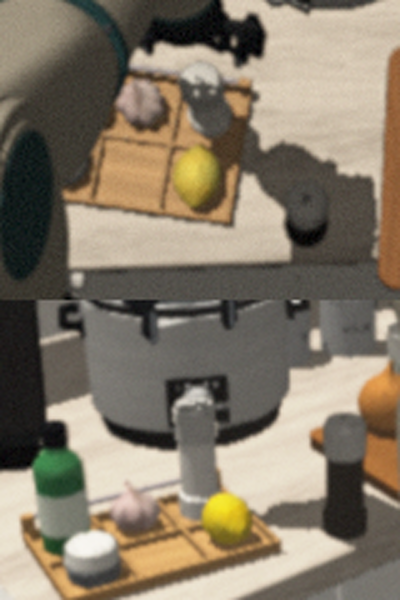

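The pepper stands upright on the worktop at top-crop (307,212), and the gripper is above the salt. Descend, grip, and take the salt to (515,−203).

```bash
python3 -m creep '[{"dx":0.0075,"dy":0.006,"dz":-0.12,"rx":0,"ry":0,"rz":0,"grip":-1},{"dx":0.0075,"dy":0.006,"dz":-0.24,"rx":0,"ry":0,"rz":0,"grip":-1},{"dx":0.0075,"dy":0.006,"dz":-0.2825,"rx":0,"ry":0,"rz":0,"grip":-1},{"dx":0.0075,"dy":0.006,"dz":-0.2825,"rx":0,"ry":0,"rz":0,"grip":-1},{"dx":0.0075,"dy":0.006,"dz":-0.2825,"rx":0,"ry":0,"rz":0,"grip":-1}]'; python3 -m creep '[{"dx":0,"dy":0,"dz":0,"rx":0,"ry":0,"rz":0,"grip":1},{"dx":0,"dy":0,"dz":0,"rx":0,"ry":0,"rz":0,"grip":1},{"dx":0,"dy":0,"dz":0,"rx":0,"ry":0,"rz":0,"grip":1},{"dx":0,"dy":0,"dz":0,"rx":0,"ry":0,"rz":0,"grip":1},{"dx":0,"dy":0,"dz":0,"rx":0,"ry":0,"rz":0,"grip":1}]'
```

```text
clock: 7.8
eef_pos: [574.1, -81.4, 107.1]
tool_rot: [3.141, 0.003, 2.962]
force: [0.3, 0.6, 0.3]
width: 85.7
gripper_force: 0.0
clock: 8.43
eef_pos: [573.5, -81.3, 106.8]
tool_rot: [3.141, 0.002, 2.962]
force: [-0.2, -0.7, 6.8]
width: 47.0
gripper_force: 61.4
```

```bash
python3 -m creep '[{"dx":0,"dy":0,"dz":0.1,"rx":0,"ry":0,"rz":0,"grip":1},{"dx":0,"dy":0,"dz":0.25,"rx":0,"ry":0,"rz":0,"grip":1},{"dx":-0.04,"dy":-0.085,"dz":0.3,"rx":0,"ry":0,"rz":0,"grip":1},{"dx":-0.09,"dy":-0.2,"dz":0.3,"rx":0,"ry":0,"rz":0,"grip":1},{"dx":-0.145,"dy":-0.305,"dz":0.3,"rx":0,"ry":0,"rz":0,"grip":1}]'; python3 -m creep '[{"dx":0,"dy":0,"dz":-0.05,"rx":0,"ry":0,"rz":0,"grip":1},{"dx":0,"dy":0,"dz":-0.18,"rx":0,"ry":0,"rz":0,"grip":1},{"dx":0,"dy":0,"dz":-0.29,"rx":0,"ry":0,"rz":0,"grip":1},{"dx":0,"dy":0,"dz":-0.31,"rx":0,"ry":0,"rz":0,"grip":1},{"dx":0,"dy":0,"dz":-0.318,"rx":0,"ry":0,"rz":0,"grip":1}]';python3 -m creep '[{"dx":0,"dy":0,"dz":0,"rx":0,"ry":0,"rz":0,"grip":1},{"dx":0,"dy":0,"dz":0,"rx":0,"ry":0,"rz":0,"grip":1},{"dx":0,"dy":0,"dz":0,"rx":0,"ry":0,"rz":0,"grip":1},{"dx":0,"dy":0,"dz":0,"rx":0,"ry":0,"rz":0,"grip":1},{"dx":0,"dy":0,"dz":0,"rx":0,"ry":0,"rz":0,"grip":1}]'
```

```text
clock: 9.05
eef_pos: [514.1, -204.3, 226.1]
tool_rot: [-3.141, 0.001, 2.962]
force: [0.6, -0.3, -1.7]
width: 47.1
gripper_force: 62.7
clock: 9.68
eef_pos: [515.3, -203.3, 98.9]
tool_rot: [-3.141, 0.001, 2.962]
force: [0.4, -0.3, -2.1]
width: 47.0
gripper_force: 62.7
clock: 10.3
eef_pos: [515.1, -203.2, 98.9]
tool_rot: [-3.142, 0.001, 2.962]
force: [-0.1, -0.6, 2.9]
width: 47.1
gripper_force: 63.1
```

```bash
python3 -m creep '[{"dx":0,"dy":0,"dz":0,"rx":0,"ry":0,"rz":0,"grip":-1},{"dx":0,"dy":0,"dz":0,"rx":0,"ry":0,"rz":0,"grip":-1},{"dx":0,"dy":0,"dz":0,"rx":0,"ry":0,"rz":0,"grip":-1},{"dx":0,"dy":0,"dz":0.1,"rx":0,"ry":0,"rz":0,"grip":-1},{"dx":0,"dy":0,"dz":0.25,"rx":0,"ry":0,"rz":0,"grip":-1}]'; python3 -m creep '[{"dx":0.04,"dy":0.12,"dz":0.06,"rx":0,"ry":0,"rz":0,"grip":-1},{"dx":0.08,"dy":0.27,"dz":0.06,"rx":0,"ry":0,"rz":0,"grip":-1},{"dx":0.12,"dy":0.42,"dz":0.06,"rx":0,"ry":0,"rz":0,"grip":-1},{"dx":0.16,"dy":0.565,"dz":0.06,"rx":0,"ry":0,"rz":0,"grip":-1},{"dx":0.2125,"dy":0.7,"dz":0.06,"rx":0,"ry":0,"rz":0,"grip":-1}]'; python3 -m creep '[{"dx":0,"dy":0.015,"dz":-0.05,"rx":0,"ry":0,"rz":0,"grip":-1},{"dx":0,"dy":0.015,"dz":-0.05,"rx":0,"ry":0,"rz":0,"grip":-1},{"dx":0,"dy":0.015,"dz":-0.05,"rx":0,"ry":0,"rz":0,"grip":-1},{"dx":0,"dy":0.015,"dz":-0.05,"rx":0,"ry":0,"rz":0,"grip":-1},{"dx":0,"dy":0.015,"dz":-0.05,"rx":0,"ry":0,"rz":0,"grip":-1}]'
python3 - <<'E'
from h import *
for n in("top","scene"):
    im=get_image(n);cv2.imwrite(f"pics/{n}3.png",im[:,:,::-1])
a=cv2.imread("pics/top3.png")[120:240,130:290];b=cv2.imread("pics/scene3.png")[110:230,130:290]
cv2.imwrite("pics/m3.png",cv2.resize(np.vstack([a,b]),None,fx=2.5,fy=2.5,interpolation=cv2.INTER_CUBIC))
E
```

```text
clock: 10.92
eef_pos: [513.5, -202.5, 197.9]
tool_rot: [3.141, -0.004, 2.962]
force: [1.1, -0.3, 1.1]
width: 85.6
gripper_force: 0.0
clock: 11.55
eef_pos: [599.8, 79.2, 222.4]
tool_rot: [3.142, -0.0, 2.962]
force: [1.3, -0.6, 0.8]
width: 85.3
gripper_force: 0.0
clock: 12.18
eef_pos: [600.0, 82.1, 203.0]
tool_rot: [3.141, 0.001, 2.96]
force: [0.1, -0.1, 0.3]
width: 85.5
gripper_force: 0.0
```

View pics/m3.png

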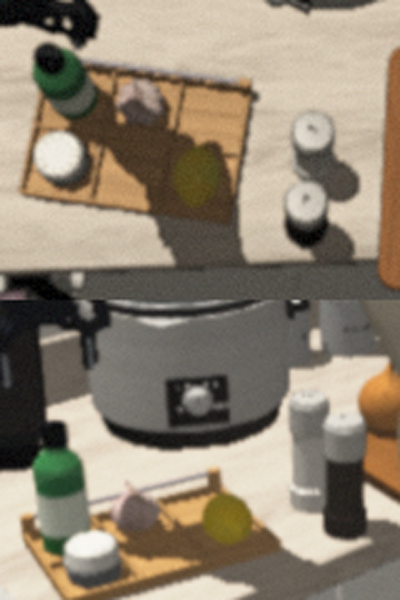

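Both mills stand upright on the worktop, and the gripper is above the oil bottle. Gripping its cap.

```bash
python3 -m creep '[{"dx":0,"dy":0.002,"dz":-0.08,"rx":0,"ry":0,"rz":0,"grip":-1},{"dx":0,"dy":0.002,"dz":-0.16,"rx":0,"ry":0,"rz":0,"grip":-1},{"dx":0,"dy":0.002,"dz":-0.1725,"rx":0,"ry":0,"rz":0,"grip":-1},{"dx":0,"dy":0.002,"dz":-0.1725,"rx":0,"ry":0,"rz":0,"grip":-1},{"dx":0,"dy":0.002,"dz":-0.1725,"rx":0,"ry":0,"rz":0,"grip":1}]'; python3 -m creep '[{"dx":0,"dy":0,"dz":0,"rx":0,"ry":0,"rz":0,"grip":1},{"dx":0,"dy":0,"dz":0,"rx":0,"ry":0,"rz":0,"grip":1},{"dx":0,"dy":0,"dz":0,"rx":0,"ry":0,"rz":0,"grip":1},{"dx":0,"dy":0,"dz":0,"rx":0,"ry":0,"rz":0,"grip":1},{"dx":0,"dy":0,"dz":0,"rx":0,"ry":0,"rz":0,"grip":1}]'
```

```text
clock: 12.9
eef_pos: [600.8, 83.8, 134.7]
tool_rot: [3.141, 0.002, 2.962]
force: [0.1, -0.6, 0.4]
width: 70.0
gripper_force: 0.0
clock: 13.52
eef_pos: [600.4, 84.0, 134.2]
tool_rot: [3.141, 0.001, 2.962]
force: [-0.8, 0.5, 6.1]
width: 29.3
gripper_force: 59.4
```

```bash
python3 -m creep '[{"dx":0,"dy":0,"dz":0.08,"rx":0,"ry":0,"rz":0,"grip":1},{"dx":0,"dy":0,"dz":0.2,"rx":0,"ry":0,"rz":0,"grip":1},{"dx":0,"dy":-0.1,"dz":0.25,"rx":0,"ry":0,"rz":0,"grip":1},{"dx":0,"dy":-0.22,"dz":0.25,"rx":0,"ry":0,"rz":0,"grip":1},{"dx":0,"dy":-0.35,"dz":0.25,"rx":0,"ry":0,"rz":0,"grip":1}]'; python3 -m creep '[{"dx":0,"dy":-0.12,"dz":0,"rx":0,"ry":0,"rz":0,"grip":1},{"dx":0,"dy":-0.24,"dz":0,"rx":0,"ry":0,"rz":0,"grip":1},{"dx":-0.0075,"dy":-0.34,"dz":0,"rx":0,"ry":0,"rz":0,"grip":1},{"dx":-0.0075,"dy":-0.3975,"dz":-0.05,"rx":0,"ry":0,"rz":0,"grip":1},{"dx":-0.0075,"dy":-0.3975,"dz":-0.15,"rx":0,"ry":0,"rz":0,"grip":1}]';python3 -m creep '[{"dx":0,"dy":0,"dz":-0.07,"rx":0,"ry":0,"rz":0,"grip":1},{"dx":0,"dy":0,"dz":-0.1,"rx":0,"ry":0,"rz":0,"grip":1},{"dx":0,"dy":0,"dz":-0.11,"rx":0,"ry":0,"rz":0,"grip":1},{"dx":0,"dy":0,"dz":-0.11,"rx":0,"ry":0,"rz":0,"grip":1},{"dx":0,"dy":0,"dz":-0.11,"rx":0,"ry":0,"rz":0,"grip":1}]'
```

```text
clock: 14.15
eef_pos: [599.1, -57.0, 232.9]
tool_rot: [3.142, -0.001, 2.963]
force: [0.9, -0.3, -2.6]
width: 28.8
gripper_force: 60.4
clock: 14.78
eef_pos: [596.8, -219.4, 173.5]
tool_rot: [-3.139, 0.003, 2.957]
force: [0.9, 0.6, -3.1]
width: 29.1
gripper_force: 60.3
clock: 15.4
eef_pos: [597.5, -215.5, 130.5]
tool_rot: [-3.141, 0.002, 2.962]
force: [0.2, -0.5, -3.6]
width: 29.1
gripper_force: 60.2
```

```bash
python3 -m creep '[{"dx":0,"dy":0,"dz":-0.007,"rx":0,"ry":0,"rz":0,"grip":1},{"dx":0,"dy":0,"dz":-0.011,"rx":0,"ry":0,"rz":0,"grip":1},{"dx":0,"dy":0,"dz":-0.0115,"rx":0,"ry":0,"rz":0,"grip":1},{"dx":0,"dy":0,"dz":-0.0115,"rx":0,"ry":0,"rz":0,"grip":1},{"dx":0,"dy":0,"dz":-0.0115,"rx":0,"ry":0,"rz":0,"grip":1}]'; python3 -m creep '[{"dx":0,"dy":0,"dz":0,"rx":0,"ry":0,"rz":0,"grip":-1},{"dx":0,"dy":0,"dz":0,"rx":0,"ry":0,"rz":0,"grip":-1},{"dx":0,"dy":0,"dz":0,"rx":0,"ry":0,"rz":0,"grip":-1},{"dx":0,"dy":0,"dz":0.06,"rx":0,"ry":0,"rz":0,"grip":-1},{"dx":0,"dy":0,"dz":0.15,"rx":0,"ry":0,"rz":0,"grip":-1}]'
python3 - <<'E'
from h import *
for n in("top","scene"):
    im=get_image(n);cv2.imwrite(f"pics/{n}4.png",im[:,:,::-1])
a=cv2.imread("pics/top4.png")[120:240,130:290];b=cv2.imread("pics/scene4.png")[110:230,130:290]
cv2.imwrite("pics/m4.png",cv2.resize(np.hstack([a,b]),None,fx=2.5,fy=2.5,interpolation=cv2.INTER_CUBIC))
E
```

```text
clock: 16.02
eef_pos: [597.4, -215.4, 126.2]
tool_rot: [-3.142, 0.002, 2.962]
force: [-0.6, 0.2, 5.9]
width: 29.2
gripper_force: 61.1
clock: 16.65
eef_pos: [595.8, -214.9, 184.1]
tool_rot: [3.141, -0.003, 2.962]
force: [0.2, 0.4, -1.1]
width: 84.8
gripper_force: 0.0
```

View pics/m4.png

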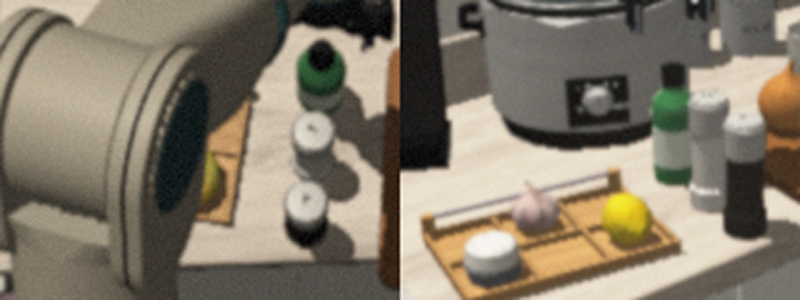

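All three stand upright on the worktop: oil (320,75), salt (313,135) and pepper (305,205) in the crop. In the scene half the garlic is centred near (536,214). I work out where to grasp it.

Run:
```python
from h import *
print(onz("scene",[(130+136/2.5,110+214/2.5)],32).round(),onz("top",[(130+140/2.5,120+103/2.5)],36).round(),onz("top",[(130+140/2.5,120+103/2.5)],45).round())
im=cv2.imread("pics/top0.png");lab=cv2.cvtColor(im,cv2.COLOR_BGR2LAB).astype(int)
m=((lab[:,:,2]<134)&(lab[:,:,1]>130)&(lab[:,:,0]>90)).astype(np.uint8);m[:150]=0;m[172:]=0;m[:,:174]=0;m[:,198:]=0
c=max(cv2.findContours(m,0,2)[0],key=cv2.contourArea);(x,y),r=cv2.minEnclosingCircle(c);print(x,y,r,cv2.boundingRect(c),onz("top",[(x,y)],36).round())
```

```text
[[568.   8.  32.]] [[582.   1.  36.]] [[579.  -1.  45.]]
188.0 168.0 9.999999747378752e-05 (188, 168, 1, 1) [[561.  -5.  36.]]
```

```bash
python3 -m creep '[{"dx":0,"dy":0.12,"dz":0.02,"rx":0,"ry":0,"rz":0,"grip":-1},{"dx":-0.02,"dy":0.26,"dz":0,"rx":0,"ry":0,"rz":0,"grip":-1},{"dx":-0.0335,"dy":0.4,"dz":0,"rx":0,"ry":0,"rz":0,"grip":-1},{"dx":-0.0335,"dy":0.541,"dz":-0.05,"rx":0,"ry":0,"rz":0,"grip":-1},{"dx":-0.0335,"dy":0.541,"dz":-0.15,"rx":0,"ry":0,"rz":0,"grip":-1}]';python3 -m creep '[{"dx":0,"dy":0,"dz":-0.05,"rx":0,"ry":0,"rz":0,"grip":-1},{"dx":0,"dy":0,"dz":-0.05,"rx":0,"ry":0,"rz":0,"grip":-1},{"dx":0,"dy":0,"dz":-0.05,"rx":0,"ry":0,"rz":0,"grip":-1},{"dx":0,"dy":0,"dz":-0.05,"rx":0,"ry":0,"rz":0,"grip":-1},{"dx":0,"dy":0,"dz":-0.05,"rx":0,"ry":0,"rz":0,"grip":-1}]'
python3 - <<'E'
from h import *
for n in("top","scene"):
    im=get_image(n);cv2.imwrite(f"pics/{n}5.png",im[:,:,::-1])
a=cv2.imread("pics/top5.png")[120:220,130:230];b=cv2.imread("pics/scene5.png")[140:240,130:230]
cv2.imwrite("pics/m5.png",cv2.resize(np.hstack([a,b]),None,fx=4,fy=4,interpolation=cv2.INTER_CUBIC))
e=ctrl.read_state()["eef_pos"];e[2]+=13;print(e,(proj("scene",[e])-[130,140])*4,(proj("top",[e])-[130,120])*4)
E
```

```text
clock: 17.38
eef_pos: [584.6, 8.8, 124.9]
tool_rot: [3.137, 0.003, 2.971]
force: [0.1, -1.9, -0.0]
width: 85.3
gripper_force: 0.0
clock: 18.0
eef_pos: [583.9, 1.0, 105.5]
tool_rot: [3.141, 0.001, 2.962]
force: [0.4, -0.1, -0.2]
width: 85.7
gripper_force: 0.0
[583.64400786   1.08893923 118.24339694] [[203.72250944 104.67516479]] [[206.59139951 127.50418644]]
```

View pics/m5.png

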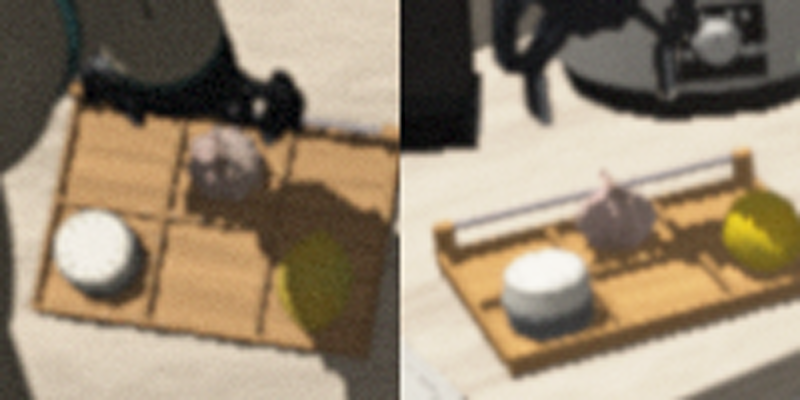

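Run:
```python
from h import *
for P in([584,1,33],[579,-5,33],[586,0,33],[580,0,33]):print(P,((proj("scene",[P])-[130,140])*4).round(),((proj("top",[P])-[130,120])*4).round())
o1,d1=ray("top",[(130+228/4,120+165/4)]);o2,d2=ray("scene",[(130+218/4,140+213/4)])
k=np.linalg.lstsq(np.c_[d1[0],-d2[0]],o2-o1,rcond=None)[0];print(o1+k[0]*d1[0],o2+k[1]*d2[0])
```

```text
[584, 1, 33] [[214. 210.]] [[224. 164.]]
[579, -5, 33] [[224. 210.]] [[232. 170.]]
[586, 0, 33] [[214. 209.]] [[226. 161.]]
[580, 0, 33] [[218. 212.]] [[226. 169.]]
[583.86561305  -1.42897464  30.22747548] [583.47684192  -1.93565762  30.03127808]
```

The garlic triangulates to (583.7,−1.7,30) and the gripper is within 3 mm of it. Descending to grasp with the tips above the dividers.

```bash
python3 -m creep '[{"dx":0,"dy":-0.005,"dz":-0.08,"rx":0,"ry":0,"rz":0,"grip":-1},{"dx":0,"dy":-0.005,"dz":-0.16,"rx":0,"ry":0,"rz":0,"grip":-1},{"dx":0,"dy":-0.005,"dz":-0.21,"rx":0,"ry":0,"rz":0,"grip":-1},{"dx":0,"dy":-0.005,"dz":-0.2275,"rx":0,"ry":0,"rz":0,"grip":-1},{"dx":0,"dy":-0.005,"dz":-0.2275,"rx":0,"ry":0,"rz":0,"grip":-1}]'; python3 -m creep '[{"dx":0,"dy":0,"dz":0,"rx":0,"ry":0,"rz":0,"grip":1},{"dx":0,"dy":0,"dz":0,"rx":0,"ry":0,"rz":0,"grip":1},{"dx":0,"dy":0,"dz":0,"rx":0,"ry":0,"rz":0,"grip":1},{"dx":0,"dy":0,"dz":0,"rx":0,"ry":0,"rz":0,"grip":1},{"dx":0,"dy":0,"dz":0,"rx":0,"ry":0,"rz":0,"grip":1}]'
```

```text
clock: 18.73
eef_pos: [583.6, -0.9, 13.8]
tool_rot: [3.142, 0.0, 2.962]
force: [-0.5, -0.5, 0.1]
width: 85.5
gripper_force: 0.0
clock: 19.35
eef_pos: [584.2, -0.7, 15.4]
tool_rot: [3.141, 0.002, 2.962]
force: [-0.2, 0.4, 7.7]
width: 54.3
gripper_force: 62.4
```

```bash
python3 -m creep '[{"dx":0,"dy":0,"dz":0.03,"rx":0,"ry":0,"rz":0,"grip":1},{"dx":0,"dy":0,"dz":0.08,"rx":0,"ry":0,"rz":0,"grip":1},{"dx":0,"dy":0,"dz":0.14,"rx":0,"ry":0,"rz":0,"grip":1},{"dx":0,"dy":0,"dz":0.2,"rx":0,"ry":0,"rz":0,"grip":1},{"dx":0,"dy":0,"dz":0.2,"rx":0,"ry":0,"rz":0,"grip":1}]'
python3 - <<'E'
from h import *
im=get_image("scene");cv2.imwrite("pics/s6.png",cv2.resize(im[110:230,120:280,::-1],None,fx=4,fy=4,interpolation=cv2.INTER_CUBIC))
E
```

```text
clock: 19.98
eef_pos: [585.1, -0.9, 96.1]
tool_rot: [3.141, 0.005, 2.962]
force: [0.0, -0.7, -1.2]
width: 54.3
gripper_force: 63.5
```

View pics/s6.png

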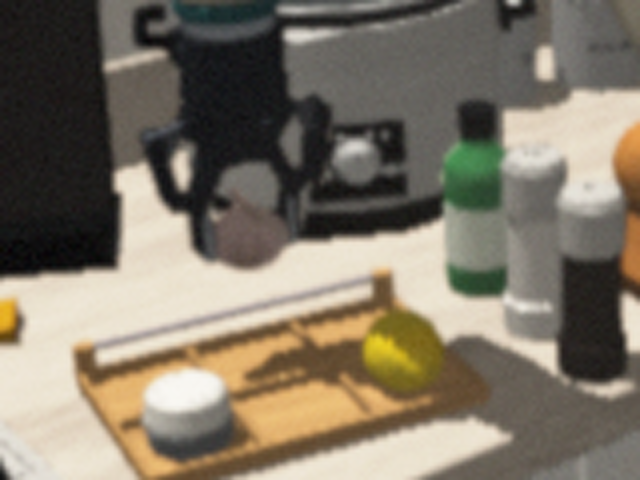

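The garlic is held upright between the fingers at (245,228). Carrying it high over the bottles to the near, free half of the board.

```bash
python3 -m creep '[{"dx":0,"dy":0,"dz":0.13,"rx":0,"ry":0,"rz":0,"grip":1},{"dx":0,"dy":0,"dz":0.27,"rx":0,"ry":0,"rz":0,"grip":1},{"dx":0,"dy":0,"dz":0.385,"rx":0,"ry":0,"rz":0,"grip":1},{"dx":-0.04,"dy":-0.11,"dz":0.385,"rx":0,"ry":0,"rz":0,"grip":1},{"dx":-0.1,"dy":-0.2375,"dz":0.385,"rx":0,"ry":0,"rz":0,"grip":1}]'
python3 -m creep '[{"dx":-0.06,"dy":-0.14,"dz":0,"rx":0,"ry":0,"rz":0,"grip":1},{"dx":-0.12,"dy":-0.28,"dz":0,"rx":0,"ry":0,"rz":0,"grip":1},{"dx":-0.18,"dy":-0.42,"dz":0,"rx":0,"ry":0,"rz":0,"grip":1},{"dx":-0.24,"dy":-0.56,"dz":0,"rx":0,"ry":0,"rz":0,"grip":1},{"dx":-0.3,"dy":-0.7,"dz":0,"rx":0,"ry":0,"rz":0,"grip":1}]'
python3 -m creep '[{"dx":0,"dy":-0.01,"dz":-0.1,"rx":0,"ry":0,"rz":0,"grip":1},{"dx":0,"dy":-0.01,"dz":-0.22,"rx":0,"ry":0,"rz":0,"grip":1},{"dx":0,"dy":-0.01,"dz":-0.35,"rx":0,"ry":0,"rz":0,"grip":1},{"dx":0,"dy":-0.01,"dz":-0.45,"rx":0,"ry":0,"rz":0,"grip":1},{"dx":0,"dy":-0.01,"dz":-0.5,"rx":0,"ry":0,"rz":0,"grip":1}]'
```

```text
clock: 20.65
eef_pos: [543.3, -95.8, 247.3]
tool_rot: [3.141, 0.0, 2.965]
force: [0.8, -1.2, -0.4]
width: 53.9
gripper_force: 63.7
clock: 21.28
eef_pos: [422.1, -377.1, 246.6]
tool_rot: [3.141, -0.001, 2.962]
force: [1.0, -0.2, -0.1]
width: 54.3
gripper_force: 63.7
clock: 21.9
eef_pos: [421.5, -378.2, 44.2]
tool_rot: [3.139, -0.005, 2.962]
force: [0.5, -0.6, 0.9]
width: 54.0
gripper_force: 63.7
```

```bash
python3 -m creep '[{"dx":0,"dy":0,"dz":-0.02,"rx":0,"ry":0,"rz":0,"grip":1},{"dx":0,"dy":0,"dz":-0.035,"rx":0,"ry":0,"rz":0,"grip":1},{"dx":0,"dy":0,"dz":-0.04,"rx":0,"ry":0,"rz":0,"grip":1},{"dx":0,"dy":0,"dz":-0.045,"rx":0,"ry":0,"rz":0,"grip":1},{"dx":0,"dy":0,"dz":-0.045,"rx":0,"ry":0,"rz":0,"grip":1}]'
```

```text
clock: 22.52
eef_pos: [423.6, -380.0, 30.1]
tool_rot: [-3.141, 0.001, 2.962]
force: [-0.7, -0.1, -0.1]
width: 54.3
gripper_force: 63.7
```

```bash
python3 -m creep '[{"dx":0,"dy":0,"dz":-0.002,"rx":0,"ry":0,"rz":0,"grip":1},{"dx":0,"dy":0,"dz":-0.004,"rx":0,"ry":0,"rz":0,"grip":1},{"dx":0,"dy":0,"dz":-0.0045,"rx":0,"ry":0,"rz":0,"grip":1},{"dx":0,"dy":0,"dz":-0.0045,"rx":0,"ry":0,"rz":0,"grip":1},{"dx":0,"dy":0,"dz":-0.0045,"rx":0,"ry":0,"rz":0,"grip":1}]'; python3 -m creep '[{"dx":0,"dy":0,"dz":0,"rx":0,"ry":0,"rz":0,"grip":0.2},{"dx":0,"dy":0,"dz":0,"rx":0,"ry":0,"rz":0,"grip":-1},{"dx":0,"dy":0,"dz":0,"rx":0,"ry":0,"rz":0,"grip":-1},{"dx":0,"dy":0,"dz":0,"rx":0,"ry":0,"rz":0,"grip":-1},{"dx":0,"dy":0,"dz":0,"rx":0,"ry":0,"rz":0,"grip":-1}]'; python3 -m creep '[{"dx":0,"dy":0,"dz":0.1,"rx":0,"ry":0,"rz":0,"grip":-1},{"dx":0,"dy":0,"dz":0.25,"rx":0,"ry":0,"rz":0,"grip":-1},{"dx":0,"dy":0,"dz":0.4,"rx":0,"ry":0,"rz":0,"grip":-1},{"dx":0,"dy":0,"dz":0.5,"rx":0,"ry":0,"rz":0,"grip":-1},{"dx":0,"dy":0,"dz":0.5,"rx":0,"ry":0,"rz":0,"grip":-1}]'
python3 - <<'E'
from h import *
for n in("top","scene"):
    im=get_image(n);cv2.imwrite(f"pics/{n}7.png",im[:,:,::-1])
a=cv2.imread("pics/top7.png")[130:250,200:360];b=cv2.imread("pics/scene7.png")[110:230,180:340]
cv2.imwrite("pics/m7.png",cv2.resize(np.hstack([a,b]),None,fx=2.5,fy=2.5,interpolation=cv2.INTER_CUBIC))
E
```

```text
clock: 23.15
eef_pos: [423.5, -380.0, 28.9]
tool_rot: [-3.141, 0.001, 2.962]
force: [-1.9, 1.2, 7.5]
width: 54.1
gripper_force: 64.4
clock: 23.78
eef_pos: [423.3, -379.8, 27.8]
tool_rot: [3.141, -0.0, 2.962]
force: [0.4, -0.0, 0.2]
width: 85.0
gripper_force: 0.0
clock: 24.4
eef_pos: [424.9, -381.4, 231.4]
tool_rot: [-3.138, 0.006, 2.962]
force: [0.3, 0.3, -1.1]
width: 85.3
gripper_force: 0.0
```

View pics/m7.png

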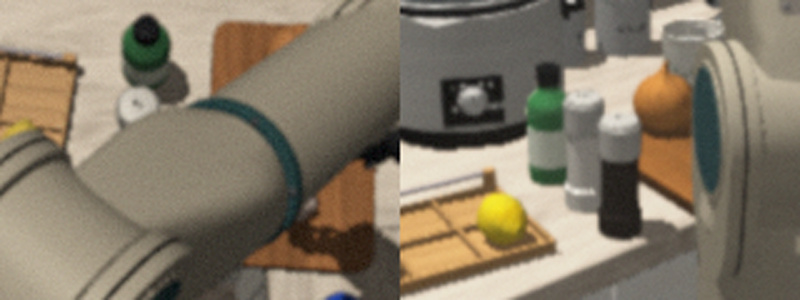

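The arm hides the garlic here; a bit of it shows at (308,205). I go back to the oil and check the garlic on the way.

```bash
python3 -m creep '[{"dx":0.105,"dy":0.1,"dz":0,"rx":0,"ry":0,"rz":0,"grip":-1},{"dx":0.21,"dy":0.2,"dz":0,"rx":0,"ry":0,"rz":0,"grip":-1},{"dx":0.315,"dy":0.3,"dz":0,"rx":0,"ry":0,"rz":0,"grip":-1},{"dx":0.42,"dy":0.4,"dz":0,"rx":0,"ry":0,"rz":0,"grip":-1},{"dx":0.4345,"dy":0.4115,"dz":-0.05,"rx":0,"ry":0,"rz":0,"grip":-1}]'; python3 -m creep '[{"dx":0,"dy":0,"dz":-0.05,"rx":0,"ry":0,"rz":0,"grip":-1},{"dx":0,"dy":0,"dz":-0.05,"rx":0,"ry":0,"rz":0,"grip":-1},{"dx":0,"dy":0,"dz":-0.05,"rx":0,"ry":0,"rz":0,"grip":-1},{"dx":0,"dy":0,"dz":-0.05,"rx":0,"ry":0,"rz":0,"grip":-1},{"dx":0,"dy":0,"dz":-0.05,"rx":0,"ry":0,"rz":0,"grip":-1}]'
python3 - <<'E'
from h import *
for n in("top","scene"):
    im=get_image(n);cv2.imwrite(f"pics/{n}8.png",im[:,:,::-1])
a=cv2.imread("pics/top8.png")[120:240,200:360];b=cv2.imread("pics/scene8.png")[110:230,180:340]
cv2.imwrite("pics/m8.png",cv2.resize(np.hstack([a,b]),None,fx=2.5,fy=2.5,interpolation=cv2.INTER_CUBIC))
E
```

```text
clock: 25.12
eef_pos: [600.8, -209.3, 206.1]
tool_rot: [3.138, 0.001, 2.97]
force: [0.1, -0.2, 0.9]
width: 85.5
gripper_force: 0.0
clock: 25.75
eef_pos: [597.3, -215.6, 188.6]
tool_rot: [-3.142, 0.001, 2.961]
force: [-0.4, -0.4, 0.4]
width: 85.6
gripper_force: 0.0
```

View pics/m8.png

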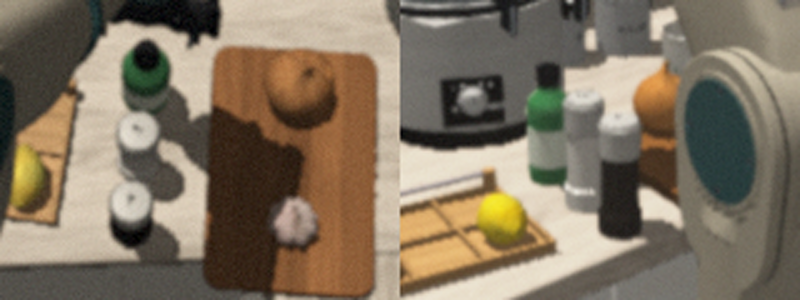

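The garlic stands on the board at top-crop (295,222), clear of the onion. Gripping the oil to put it back.

```bash
python3 -m creep '[{"dx":0,"dy":0,"dz":-0.08,"rx":0,"ry":0,"rz":0,"grip":-1},{"dx":0,"dy":0,"dz":-0.14,"rx":0,"ry":0,"rz":0,"grip":-1},{"dx":0,"dy":0,"dz":-0.155,"rx":0,"ry":0,"rz":0,"grip":-1},{"dx":0,"dy":0,"dz":-0.155,"rx":0,"ry":0,"rz":0,"grip":-1},{"dx":0,"dy":0,"dz":-0.155,"rx":0,"ry":0,"rz":0,"grip":1}]'; python3 -m creep '[{"dx":0,"dy":0,"dz":0,"rx":0,"ry":0,"rz":0,"grip":1},{"dx":0,"dy":0,"dz":0,"rx":0,"ry":0,"rz":0,"grip":1},{"dx":0,"dy":0,"dz":0,"rx":0,"ry":0,"rz":0,"grip":1},{"dx":0,"dy":0,"dz":0,"rx":0,"ry":0,"rz":0,"grip":1},{"dx":0,"dy":0,"dz":0,"rx":0,"ry":0,"rz":0,"grip":1}]'
```

```text
clock: 26.48
eef_pos: [597.9, -215.6, 127.1]
tool_rot: [-3.141, 0.002, 2.962]
force: [0.0, 0.1, 0.1]
width: 69.6
gripper_force: 0.0
clock: 27.1
eef_pos: [597.8, -215.3, 126.7]
tool_rot: [3.142, 0.001, 2.962]
force: [-1.0, -0.2, 5.3]
width: 29.0
gripper_force: 59.5
```

```bash
python3 -m creep '[{"dx":0,"dy":0,"dz":0.08,"rx":0,"ry":0,"rz":0,"grip":1},{"dx":0,"dy":0,"dz":0.2,"rx":0,"ry":0,"rz":0,"grip":1},{"dx":0,"dy":0.1,"dz":0.25,"rx":0,"ry":0,"rz":0,"grip":1},{"dx":0,"dy":0.22,"dz":0.25,"rx":0,"ry":0,"rz":0,"grip":1},{"dx":0,"dy":0.35,"dz":0.25,"rx":0,"ry":0,"rz":0,"grip":1}]'; python3 -m creep '[{"dx":0.006,"dy":0.12,"dz":0,"rx":0,"ry":0,"rz":0,"grip":1},{"dx":0.006,"dy":0.24,"dz":0,"rx":0,"ry":0,"rz":0,"grip":1},{"dx":0.006,"dy":0.34,"dz":0,"rx":0,"ry":0,"rz":0,"grip":1},{"dx":0.006,"dy":0.397,"dz":0,"rx":0,"ry":0,"rz":0,"grip":1},{"dx":0.006,"dy":0.397,"dz":-0.05,"rx":0,"ry":0,"rz":0,"grip":1}]';python3 -m creep '[{"dx":0,"dy":0,"dz":-0.06,"rx":0,"ry":0,"rz":0,"grip":1},{"dx":0,"dy":0,"dz":-0.13,"rx":0,"ry":0,"rz":0,"grip":1},{"dx":0,"dy":0,"dz":-0.165,"rx":0,"ry":0,"rz":0,"grip":1},{"dx":0,"dy":0,"dz":-0.17,"rx":0,"ry":0,"rz":0,"grip":1},{"dx":0,"dy":0,"dz":-0.17,"rx":0,"ry":0,"rz":0,"grip":1}]'
```

```text
clock: 27.72
eef_pos: [596.3, -74.3, 225.4]
tool_rot: [-3.141, -0.001, 2.96]
force: [0.4, -0.3, -3.6]
width: 29.1
gripper_force: 59.8
clock: 28.35
eef_pos: [600.4, 86.0, 206.4]
tool_rot: [3.14, 0.002, 2.965]
force: [1.1, -0.9, -3.1]
width: 29.2
gripper_force: 59.9
clock: 28.98
eef_pos: [600.2, 83.2, 138.5]
tool_rot: [3.141, 0.001, 2.961]
force: [0.6, -0.5, -2.8]
width: 29.0
gripper_force: 59.8
```

```bash
python3 -m creep '[{"dx":0,"dy":0,"dz":-0.005,"rx":0,"ry":0,"rz":0,"grip":1},{"dx":0,"dy":0,"dz":-0.009,"rx":0,"ry":0,"rz":0,"grip":1},{"dx":0,"dy":0,"dz":-0.011,"rx":0,"ry":0,"rz":0,"grip":1},{"dx":0,"dy":0,"dz":-0.011,"rx":0,"ry":0,"rz":0,"grip":1},{"dx":0,"dy":0,"dz":-0.011,"rx":0,"ry":0,"rz":0,"grip":1}]'; python3 -m creep '[{"dx":0,"dy":0,"dz":0,"rx":0,"ry":0,"rz":0,"grip":-1},{"dx":0,"dy":0,"dz":0,"rx":0,"ry":0,"rz":0,"grip":-1},{"dx":0,"dy":0,"dz":0,"rx":0,"ry":0,"rz":0,"grip":-1},{"dx":0,"dy":0,"dz":0.08,"rx":0,"ry":0,"rz":0,"grip":-1},{"dx":0,"dy":0,"dz":0.2,"rx":0,"ry":0,"rz":0,"grip":-1}]'; python3 -m creep '[{"dx":-0.04,"dy":-0.13,"dz":0,"rx":0,"ry":0,"rz":0,"grip":-1},{"dx":-0.08,"dy":-0.27,"dz":0,"rx":0,"ry":0,"rz":0,"grip":-1},{"dx":-0.12,"dy":-0.41,"dz":0,"rx":0,"ry":0,"rz":0,"grip":-1},{"dx":-0.16,"dy":-0.55,"dz":0,"rx":0,"ry":0,"rz":0,"grip":-1},{"dx":-0.2,"dy":-0.69,"dz":0,"rx":0,"ry":0,"rz":0,"grip":-1}]';python3 -m creep '[{"dx":-0.0125,"dy":-0.026,"dz":-0.1,"rx":0,"ry":0,"rz":0,"grip":-1},{"dx":-0.0125,"dy":-0.026,"dz":-0.1,"rx":0,"ry":0,"rz":0,"grip":-1},{"dx":-0.0125,"dy":-0.026,"dz":-0.1,"rx":0,"ry":0,"rz":0,"grip":-1},{"dx":-0.0125,"dy":-0.026,"dz":-0.1,"rx":0,"ry":0,"rz":0,"grip":-1},{"dx":-0.0125,"dy":-0.026,"dz":-0.1,"rx":0,"ry":0,"rz":0,"grip":-1}]'
```

```text
clock: 29.6
eef_pos: [600.2, 83.7, 134.7]
tool_rot: [3.141, 0.002, 2.962]
force: [-1.9, -0.3, 5.1]
width: 29.3
gripper_force: 60.8
clock: 30.22
eef_pos: [598.4, 83.4, 212.9]
tool_rot: [-3.14, -0.004, 2.962]
force: [1.4, 0.1, -0.1]
width: 85.5
gripper_force: 0.0
clock: 30.85
eef_pos: [519.0, -194.2, 213.6]
tool_rot: [-3.141, 0.0, 2.962]
force: [1.0, -1.5, 0.5]
width: 85.7
gripper_force: 0.0
clock: 31.48
eef_pos: [515.5, -202.1, 174.4]
tool_rot: [3.142, 0.002, 2.964]
force: [0.3, -0.1, -0.3]
width: 85.6
gripper_force: 0.0
```

```bash
python3 -m creep '[{"dx":0,"dy":-0.0025,"dz":-0.08,"rx":0,"ry":0,"rz":0,"grip":-1},{"dx":0,"dy":-0.0025,"dz":-0.16,"rx":0,"ry":0,"rz":0,"grip":-1},{"dx":0,"dy":-0.0025,"dz":-0.1885,"rx":0,"ry":0,"rz":0,"grip":-1},{"dx":0,"dy":-0.0025,"dz":-0.1885,"rx":0,"ry":0,"rz":0,"grip":-1},{"dx":0,"dy":-0.0025,"dz":-0.1885,"rx":0,"ry":0,"rz":0,"grip":1}]'; python3 -m creep '[{"dx":0,"dy":0,"dz":0,"rx":0,"ry":0,"rz":0,"grip":1},{"dx":0,"dy":0,"dz":0,"rx":0,"ry":0,"rz":0,"grip":1},{"dx":0,"dy":0,"dz":0,"rx":0,"ry":0,"rz":0,"grip":1},{"dx":0,"dy":0,"dz":0,"rx":0,"ry":0,"rz":0,"grip":1},{"dx":0,"dy":0,"dz":0,"rx":0,"ry":0,"rz":0,"grip":1}]'
```

```text
clock: 32.1
eef_pos: [515.5, -204.1, 99.2]
tool_rot: [-3.141, 0.002, 2.962]
force: [0.2, 0.6, -0.5]
width: 69.6
gripper_force: 0.0
clock: 32.72
eef_pos: [515.4, -204.2, 99.5]
tool_rot: [-3.141, 0.002, 2.962]
force: [0.3, 0.1, 5.8]
width: 47.2
gripper_force: 61.4
```

```bash
python3 -m creep '[{"dx":0,"dy":0,"dz":0.1,"rx":0,"ry":0,"rz":0,"grip":1},{"dx":0,"dy":0,"dz":0.25,"rx":0,"ry":0,"rz":0,"grip":1},{"dx":0.04,"dy":0.085,"dz":0.3,"rx":0,"ry":0,"rz":0,"grip":1},{"dx":0.09,"dy":0.2,"dz":0.3,"rx":0,"ry":0,"rz":0,"grip":1},{"dx":0.1425,"dy":0.3065,"dz":0.3,"rx":0,"ry":0,"rz":0,"grip":1}]'; python3 -m creep '[{"dx":0,"dy":0,"dz":-0.05,"rx":0,"ry":0,"rz":0,"grip":1},{"dx":0,"dy":0,"dz":-0.15,"rx":0,"ry":0,"rz":0,"grip":1},{"dx":0,"dy":0,"dz":-0.25,"rx":0,"ry":0,"rz":0,"grip":1},{"dx":0,"dy":0,"dz":-0.27,"rx":0,"ry":0,"rz":0,"grip":1},{"dx":0,"dy":0,"dz":-0.27,"rx":0,"ry":0,"rz":0,"grip":1}]'
```

```text
clock: 33.35
eef_pos: [572.0, -79.8, 219.0]
tool_rot: [3.141, 0.001, 2.962]
force: [0.8, 0.2, -1.6]
width: 46.6
gripper_force: 62.7
clock: 33.98
eef_pos: [571.8, -81.4, 110.6]
tool_rot: [-3.142, 0.0, 2.962]
force: [0.5, -0.1, -1.1]
width: 46.7
gripper_force: 62.8
```

```bash
python3 -m creep '[{"dx":0,"dy":0,"dz":-0.005,"rx":0,"ry":0,"rz":0,"grip":1},{"dx":0,"dy":0,"dz":-0.009,"rx":0,"ry":0,"rz":0,"grip":1},{"dx":0,"dy":0,"dz":-0.01,"rx":0,"ry":0,"rz":0,"grip":1},{"dx":0,"dy":0,"dz":-0.01,"rx":0,"ry":0,"rz":0,"grip":1},{"dx":0,"dy":0,"dz":-0.01,"rx":0,"ry":0,"rz":0,"grip":1}]'; python3 -m creep '[{"dx":0,"dy":0,"dz":0,"rx":0,"ry":0,"rz":0,"grip":-1},{"dx":0,"dy":0,"dz":0,"rx":0,"ry":0,"rz":0,"grip":-1},{"dx":0,"dy":0,"dz":0,"rx":0,"ry":0,"rz":0,"grip":-1},{"dx":0,"dy":0,"dz":0.1,"rx":0,"ry":0,"rz":0,"grip":-1},{"dx":0,"dy":0,"dz":0.25,"rx":0,"ry":0,"rz":0,"grip":-1}]'; python3 -m creep '[{"dx":-0.1,"dy":-0.08,"dz":0.03,"rx":0,"ry":0,"rz":0,"grip":-1},{"dx":-0.2,"dy":-0.16,"dz":0.03,"rx":0,"ry":0,"rz":0,"grip":-1},{"dx":-0.3,"dy":-0.24,"dz":0.03,"rx":0,"ry":0,"rz":0,"grip":-1},{"dx":-0.344,"dy":-0.277,"dz":0.03,"rx":0,"ry":0,"rz":0,"grip":-1},{"dx":-0.344,"dy":-0.277,"dz":0,"rx":0,"ry":0,"rz":0,"grip":-1}]'
python3 -m creep '[{"dx":0,"dy":0,"dz":-0.1,"rx":0,"ry":0,"rz":0,"grip":-1},{"dx":0,"dy":0,"dz":-0.2,"rx":0,"ry":0,"rz":0,"grip":-1},{"dx":0,"dy":0,"dz":-0.25,"rx":0,"ry":0,"rz":0,"grip":-1},{"dx":0,"dy":0,"dz":-0.25,"rx":0,"ry":0,"rz":0,"grip":-1},{"dx":0,"dy":0,"dz":-0.25,"rx":0,"ry":0,"rz":0,"grip":-1}]'
```

```text
clock: 34.6
eef_pos: [572.6, -81.4, 107.6]
tool_rot: [3.141, 0.003, 2.962]
force: [-0.4, 0.9, 5.3]
width: 47.3
gripper_force: 63.6
clock: 35.22
eef_pos: [570.1, -81.0, 205.5]
tool_rot: [-3.141, -0.005, 2.962]
force: [1.5, -0.2, 0.5]
width: 85.5
gripper_force: 0.0
clock: 35.85
eef_pos: [433.3, -193.6, 206.6]
tool_rot: [-3.141, 0.002, 2.958]
force: [0.1, 0.6, 0.2]
width: 85.0
gripper_force: 0.0
clock: 36.48
eef_pos: [434.9, -191.7, 106.3]
tool_rot: [3.142, 0.001, 2.963]
force: [0.5, 0.6, -0.5]
width: 85.4
gripper_force: 0.0
```

```bash
python3 -m creep '[{"dx":0,"dy":0,"dz":-0.0175,"rx":0,"ry":0,"rz":0,"grip":-1},{"dx":0,"dy":0,"dz":-0.0175,"rx":0,"ry":0,"rz":0,"grip":-1},{"dx":0,"dy":0,"dz":-0.0175,"rx":0,"ry":0,"rz":0,"grip":1},{"dx":0,"dy":0,"dz":-0.0175,"rx":0,"ry":0,"rz":0,"grip":1},{"dx":0,"dy":0,"dz":-0.0175,"rx":0,"ry":0,"rz":0,"grip":1}]'; python3 -m creep '[{"dx":0,"dy":0,"dz":0,"rx":0,"ry":0,"rz":0,"grip":1},{"dx":0,"dy":0,"dz":0,"rx":0,"ry":0,"rz":0,"grip":1},{"dx":0,"dy":0,"dz":0,"rx":0,"ry":0,"rz":0,"grip":1},{"dx":0,"dy":0,"dz":0,"rx":0,"ry":0,"rz":0,"grip":1},{"dx":0,"dy":0,"dz":0,"rx":0,"ry":0,"rz":0,"grip":1}]'
```

```text
clock: 37.1
eef_pos: [434.3, -192.1, 99.7]
tool_rot: [3.141, 0.001, 2.962]
force: [-0.8, 0.6, 4.7]
width: 46.3
gripper_force: 61.3
clock: 37.72
eef_pos: [434.3, -192.1, 99.7]
tool_rot: [3.141, 0.001, 2.962]
force: [-0.6, 0.9, 5.4]
width: 46.9
gripper_force: 61.3
```

```bash
python3 -m creep '[{"dx":0,"dy":0,"dz":0.1,"rx":0,"ry":0,"rz":0,"grip":1},{"dx":0,"dy":0,"dz":0.25,"rx":0,"ry":0,"rz":0,"grip":1},{"dx":0.03,"dy":0.1,"dz":0.3,"rx":0,"ry":0,"rz":0,"grip":1},{"dx":0.08,"dy":0.24,"dz":0.3,"rx":0,"ry":0,"rz":0,"grip":1},{"dx":0.12,"dy":0.37,"dz":0.3,"rx":0,"ry":0,"rz":0,"grip":1}]'; python3 -m creep '[{"dx":0.05,"dy":0.146,"dz":0,"rx":0,"ry":0,"rz":0,"grip":1},{"dx":0.05,"dy":0.146,"dz":0,"rx":0,"ry":0,"rz":0,"grip":1},{"dx":0.05,"dy":0.146,"dz":0,"rx":0,"ry":0,"rz":0,"grip":1},{"dx":0.05,"dy":0.146,"dz":-0.1,"rx":0,"ry":0,"rz":0,"grip":1},{"dx":0.05,"dy":0.146,"dz":-0.2,"rx":0,"ry":0,"rz":0,"grip":1}]'; python3 -m creep '[{"dx":0,"dy":0,"dz":-0.05,"rx":0,"ry":0,"rz":0,"grip":1},{"dx":0,"dy":0,"dz":-0.07,"rx":0,"ry":0,"rz":0,"grip":1},{"dx":0,"dy":0,"dz":-0.07,"rx":0,"ry":0,"rz":0,"grip":1},{"dx":0,"dy":0,"dz":-0.07,"rx":0,"ry":0,"rz":0,"grip":1},{"dx":0,"dy":0,"dz":-0.07,"rx":0,"ry":0,"rz":0,"grip":1}]'
```

```text
clock: 38.35
eef_pos: [482.4, -42.3, 219.5]
tool_rot: [3.141, 0.001, 2.961]
force: [1.1, -0.3, -2.4]
width: 46.2
gripper_force: 62.9
clock: 38.98
eef_pos: [501.9, 12.2, 138.7]
tool_rot: [-3.141, 0.001, 2.959]
force: [0.2, 0.2, -1.6]
width: 46.9
gripper_force: 63.0
clock: 39.6
eef_pos: [502.6, 14.3, 112.0]
tool_rot: [3.141, 0.002, 2.962]
force: [-0.1, -0.9, -2.4]
width: 46.7
gripper_force: 63.0
```

```bash
python3 -m creep '[{"dx":0,"dy":0,"dz":-0.005,"rx":0,"ry":0,"rz":0,"grip":1},{"dx":0,"dy":0,"dz":-0.009,"rx":0,"ry":0,"rz":0,"grip":1},{"dx":0,"dy":0,"dz":-0.0115,"rx":0,"ry":0,"rz":0,"grip":1},{"dx":0,"dy":0,"dz":-0.0115,"rx":0,"ry":0,"rz":0,"grip":1},{"dx":0,"dy":0,"dz":-0.0115,"rx":0,"ry":0,"rz":0,"grip":1}]'; python3 -m creep '[{"dx":0,"dy":0,"dz":0,"rx":0,"ry":0,"rz":0,"grip":-1},{"dx":0,"dy":0,"dz":0,"rx":0,"ry":0,"rz":0,"grip":-1},{"dx":0,"dy":0,"dz":0,"rx":0,"ry":0,"rz":0,"grip":-1},{"dx":0,"dy":0,"dz":0.1,"rx":0,"ry":0,"rz":0,"grip":-1},{"dx":0,"dy":0,"dz":0.25,"rx":0,"ry":0,"rz":0,"grip":-1}]'; python3 -m creep '[{"dx":0,"dy":0,"dz":0.15,"rx":0,"ry":0,"rz":0,"grip":-1},{"dx":-0.05,"dy":0.12,"dz":0.2,"rx":0,"ry":0,"rz":0,"grip":-1},{"dx":-0.1,"dy":0.25,"dz":0.2,"rx":0,"ry":0,"rz":0,"grip":-1},{"dx":-0.15,"dy":0.38,"dz":0.2,"rx":0,"ry":0,"rz":0,"grip":-1},{"dx":-0.2,"dy":0.5,"dz":0.2,"rx":0,"ry":0,"rz":0,"grip":-1}]'; python3 -m creep '[{"dx":-0.04,"dy":0.13,"dz":0,"rx":0,"ry":0,"rz":0,"grip":-1},{"dx":-0.08,"dy":0.26,"dz":0,"rx":0,"ry":0,"rz":0,"grip":-1},{"dx":-0.12,"dy":0.39,"dz":0,"rx":0,"ry":0,"rz":0,"grip":-1},{"dx":-0.16,"dy":0.52,"dz":0,"rx":0,"ry":0,"rz":0,"grip":-1},{"dx":-0.2,"dy":0.65,"dz":0,"rx":0,"ry":0,"rz":0,"grip":-1}]'
python3 - <<'E'
from h import *
for n in("top","scene"):
    im=get_image(n);cv2.imwrite(f"pics/{n}9.png",im[:,:,::-1])
a=cv2.imread("pics/top9.png")[120:260,120:360];b=cv2.imread("pics/scene9.png")[120:240,120:330]
cv2.imwrite("pics/m9.png",cv2.resize(np.vstack([a,cv2.resize(b,(240,137))]),None,fx=2.1,fy=2.1,interpolation=cv2.INTER_CUBIC))
E
```

```text
clock: 40.22
eef_pos: [502.4, 14.3, 107.6]
tool_rot: [3.141, 0.001, 2.962]
force: [-1.8, -0.5, 8.9]
width: 46.5
gripper_force: 64.3
clock: 40.85
eef_pos: [500.6, 14.4, 206.2]
tool_rot: [-3.14, -0.004, 2.962]
force: [1.1, 0.8, 0.8]
width: 85.5
gripper_force: 0.0
clock: 41.48
eef_pos: [421.0, 216.1, 286.6]
tool_rot: [3.141, 0.0, 2.962]
force: [1.5, -0.6, 0.4]
width: 85.4
gripper_force: 0.0
clock: 42.1
eef_pos: [341.2, 475.8, 286.3]
tool_rot: [-3.141, 0.0, 2.962]
force: [1.5, 0.1, 0.2]
width: 85.4
gripper_force: 0.0
```

View pics/m9.png

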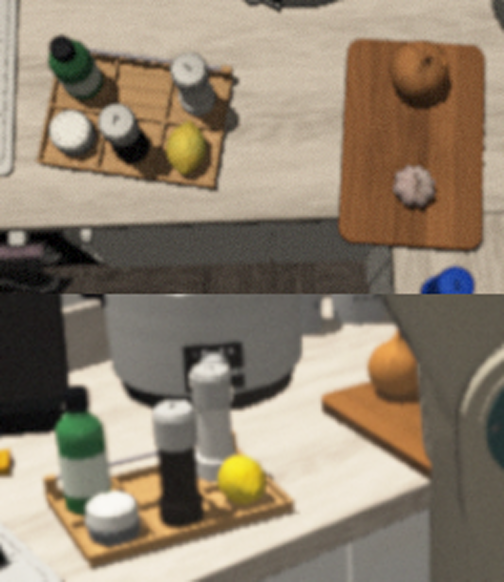

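The garlic stands on the board at (413,187). Oil (65,60), salt (190,80) and pepper (118,130) are upright in their own compartments, and the lemon, timer and onion haven't moved.

```bash
python3 -c "
from cell import ctrl
print(ctrl.finish_job())"
```

```text
the job is handed in; nothing more can be done
None
```

The garlic is on the chopping board, the oil bottle and both mills are back upright in their own compartments, and the job was handed in at about 42 s.

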